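# Lock the flat anvil into the taper socket

## Task

Take the steel anvil with the flat top out of the wooden rack, stand its tapered shank in the bench taper socket and tap or press it down on its head until it is locked fully home, with its flange down on the socket's face. Leave the brass domed anvil in its place in the rack, and let go.

Things in the scene. Friction and masses are not known exactly. Their poses are not given: they have to be found in the camera images.
- flat_anvil: Anvil to seat, all grey steel: upright round head 32 mm wide with flat top, flange 50 mm wide and 6 mm thick, below it a tapered shank 45 mm long, 29 mm wide at the flange, 15 at the tip. Origin on its axis at the flange's underside, z up: flange top +6 mm, head top +42, tip -45. 0.2 kg. It hangs by its flange in a hole of the rack. Grip the head, fingertips above the flange.
- domed_anvil: The other anvil, to be left alone: same size and origin, but head and flange brass-coloured and the top domed. It hangs in the rack's other hole, 80 mm from the flat anvil along the rack's length, so both heads are clear for fingers on the sides square to the line between them.
- rack: Wooden block 160 x 76 mm, 55 mm high, fixed on the desk; origin at the centre of its underside, x along its length. Two upright holes 34 mm wide at x = -40 and +40 mm hold the two anvils, shank down, flange on the top; which is where varies.
- socket_mouth (a point): Centre of the socket's top face, 62 mm above the desk, z up: fixed grey boss 72 mm wide on a blue square base, upright bore, 4 sprung brass jaws in it. Lowered in shank first within 5 mm of the axis, the anvil stands with flange 10 to 14 mm proud; 8 to 15 N down then drives it on until the flange stops on the face (anvil origin at this point). The jaws hold it there: no spring-back.
Not all that is in view belongs to the job. What is shaped like the flat_anvil but pink or purple is not meant.

How it is judged:
By the outcome, as a careful person would: the job done as asked, in the order asked, and still so for the second after the job is handed in, with the robot touching nothing.
It also fails if it takes over 48 s, if anything falls off the work surface, if the arm or the gripper's body presses on something with over 40 N, if the wrist force passes 120 N, or if a joint passes its speed limit or range.

## Robot

A 7-joint arm with a two-finger parallel gripper is mounted at the origin on a cart in front of the work surface, level with it; the furniture and walls round the work are solid. World frame = base frame: x ahead of the robot, y to its left, z up, the work surface at z = 0. Lengths are in m, angles in rad, forces in N, time in s.
With the tool pointing down it reaches from about 0.425 to 1.025 m from the base axis. Payload 3.6 kg.
Tool frame: the origin (TCP) lies at the very end of the fingers, on their centre line; the grasp point (between the pads) lies env.grip_depth behind it (env.grip_depth is the distance from the TCP to the grasp point, in m); z points along the fingers, y is the line along which they close (so a half turn about z gives the same grasp; the last joint's range is limited). The gripper opens to 85 mm and grips with 20 to 120 N. Pads are 22 mm wide; open, the fingers measure 114 mm over their backs; the gripper's body (76 mm by 85 mm) begins 54 mm behind the grasp point. The pads swing forward as they close: fully open they stand 13 mm farther back than shut.
Start: joints at [1.105, 0.591, 0.048, 1.609, -0.033, 0.943, -0.034], TCP at [0.263, -0.675, 0.231] pointing down, gripper open.
Joint ranges: [-2.69, 2.69], [-0.47, 2.24], [-1.27, 1.36], [0.19, 2.51], [-1.53, 4.68], [0.08, 2.07], [-3.09, 3.09]. Speed limits (rad/s): [2.57, 2.57, 3.14, 3.14, 3.14, 3.14, 3.14].

## Interface

Orientations are given as a unit quaternion [w, x, y, z].
In Python, from rig import env gives the robot as it stands.
- The arm moves only by the shell command python3 -m crank 'ROWS' [FORCE]. ROWS is a JSON object of lists of equal length, an entry for each row: "rot": the turn, a rotation vector about the tool's x, y, z scaled (see below), a list of three; "slide": the shift along the tool's x, y, z scaled (see below), a list of three; "hand": the closure in counts, from 0 (fully open) to 255 (shut). A call has 1 to 12 rows; each row shifts and turns the commanded pose from where the row before left it, along the tool's axes as they then stand; what a row does not reach is not made up. The controller multiplies each number of a shift by 2.5 cm and each number of a turn by 180 degrees. A row lasts 1/10 s, in which the tool goes at most 50 mm and 8.59 degrees, less where a joint would pass 70% of its speed; a pose out of reach is approached as far as the arm can. A call with a number of a shift or a turn outside -1 to 1 is refused whole. A call with a gripper value outside its range is refused whole. The fingers move at their own pace and stop on an object; FORCE is the grip in N (left out, the last holds). Time passes only in rows, so rows that do not move let the fingers close. It gives the time, the measured TCP pose, the force, the opening and the grip force at its end, in the units of the state.
- env.state(): the state, without advancing time (a new reading comes with each control period).
- env.get_image(name): name is "side" or "top"; returns (picture, depth): 480x640x3 uint8, red, green, blue; 480x640 float32, m along the optical axis (not along the pixel's ray), 0 where there is no reading.
- env.calibration(name): a dict with "intrinsics" (3x3 intrinsics, pixels), "R" (3x3) and "t" (3): a world point X has camera coordinates R X + t. Camera axes: x right, y down, z forward; pixel columns grow to the right and rows downward; lengths in m; the calibration is good to about 2 mm. A picture is of the moment at which its call begins. calibration takes no time and is no camera call.
- env.job_done(): hands the job in; it is judged then, once.
The state is a dict: "clock": time; "joint_positions": joint angles; "qd": joint speeds; "effort": joint torques, N m; "position": TCP position; "eef_rot": TCP orientation; "ft_force": force on the tool from outside, world axes, zero at the start; "wrist_torque": the same for the moment, N m; "grip_width": opening from 0.0 (shut) to 1.0 (fully open); "grip_force": force on a finger pad.
Only numpy, scipy, OpenCV 4.12 (cv2) and the standard library are available. Lean on these libraries where they do the work, as an engineer would, in place of code of your own. Each camera call takes 0.05 s, during which the arm holds its last target. There are 200 camera calls.

## Working session

There is one attempt and no reset: what is moved stays moved. The work goes in short steps, Python scripts to look and compute and a shell command to move; the robot and the scene stay as the last step left them, time stands still between calls to the robot, and variables do not carry over. Pictures are saved under pics/ and viewed, at most 10 in all, crops included, and the job is handed in when it is done.

```bash
mkdir -p pics; ls
python3 - <<'E'
from rig import env
import cv2,numpy as np
for n in("top","side"):
    im,d=env.get_image(n); cv2.imwrite(f"pics/{n}0.png",im[:,:,::-1]); np.savez(f"{n}0.npz",im=im,d=d)
    c=env.calibration(n); print(n,c)
print(env.state(),env.grip_depth)
E
```

```text
pics
top {'intrinsics': array([[496.08166334,   0.        , 314.40426985],
       [  0.        , 496.08166334, 226.80024704],
       [  0.        ,   0.        ,   1.        ]]), 'R': array([[ 0.02656608, -0.99947392, -0.01860431],
       [-0.99433802, -0.02450488, -0.10339925],
       [ 0.10288896,  0.02124589, -0.99446592]]), 't': array([-0.03159985,  0.51478486,  0.84899657])}
side {'intrinsics': array([[434.73569994,   0.        , 316.8164264 ],
       [  0.        , 434.73569994, 235.87716269],
       [  0.        ,   0.        ,   1.        ]]), 'R': array([[-0.97949808, -0.20096107, -0.01407698],
       [-0.06222781,  0.3682815 , -0.92762947],
       [ 0.1916017 , -0.90773531, -0.37323639]]), 't': array([0.50254066, 0.10683864, 0.78178233])}
{'clock': 0.1, 'joint_positions': array([ 1.10548671,  0.59206165,  0.04829397,  1.60969653, -0.03331225,
        0.94272233, -0.03368506]), 'qd': array([-9.21202920e-04, -1.54294969e-03, -9.77022131e-04, -4.18946021e-03,
        1.61148245e-03, -4.93858373e-06, -1.20709965e-03]), 'effort': array([ 4.82939329e-03, -5.49995542e+01,  1.55310921e+00, -1.98824358e+01,
        9.68106062e-03,  3.82526487e-03, -1.35663107e-06]), 'position': array([ 0.26313712, -0.67475076,  0.23022934]), 'eef_rot': array([-1.01293899e-03,  9.82759955e-01,  1.84883168e-01, -2.42492120e-04]), 'ft_force': array([ 0.27934043, -0.41736069,  0.19478702]), 'wrist_torque': array([-0.00704447, -0.00381751,  0.00990858]), 'grip_force': 0.0, 'grip_width': 1.000974630526063} 0.0187
```

View pics/top0.png

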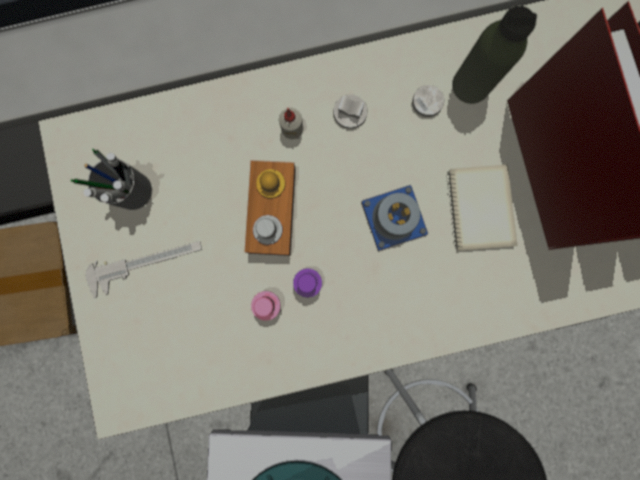

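View pics/side0.png

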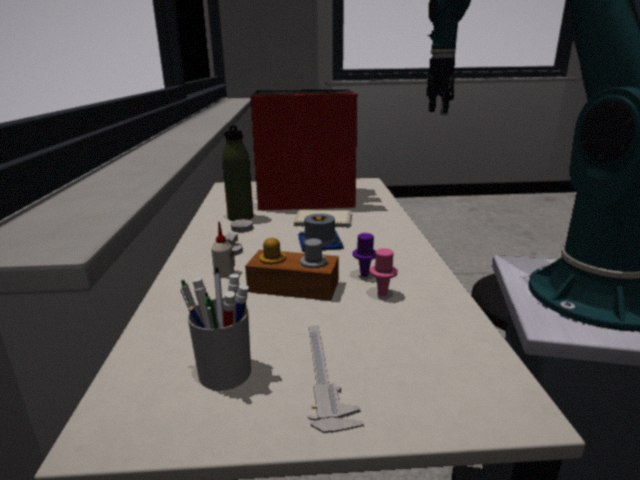

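The top view shows the flat-topped grey anvil in the rack at about (267,229). The other candidates are brass domed at (270,181), pink at (265,305) and purple at (307,282), the last two standing on the desk. Only (267,229) is grey, flat-topped and in the rack, so that is the one meant. The socket is at (398,213), on its blue base. The side view agrees: grey head at (314,250), brass at (271,248), socket at (320,228), and a tall red box and a bottle near the arm's path.

```bash
cat > h.py <<'E'
import numpy as np,cv2
from rig import env
def ray(n,uv,z):
    c=env.calibration(n);R,t=c["R"],c["t"];o=-R.T@t
    d=R.T@np.linalg.inv(c["intrinsics"])@np.array([uv[0],uv[1],1.]); return o+d*(z-o[2])/d[2]
def cloud(n,d):
    c=env.calibration(n);v,u=np.indices(d.shape);p=np.stack([u*d,v*d,d],-1)@np.linalg.inv(c["intrinsics"]).T
    return (p-c["t"])@c["R"]
E
python3 - <<'E'
from h import *
z=np.load("top0.npz");im=z["im"];P=cloud("top",z["d"]);hsv=cv2.cvtColor(im,cv2.COLOR_RGB2HSV)
v,u=np.indices(P.shape[:2])
def show(name,m,h=None):
    q=P[m];x=np.column_stack([u[m],v[m]]).astype(np.float32)
    c,r=cv2.minEnclosingCircle(x); print(name,m.sum(),q.mean(0).round(4),"circ",c,r,ray("top",c,h if h else np.median(q[:,2])).round(4),"zmed",np.median(q[:,2]).round(4))
Z=P[...,2]
box=lambda a,b,c,d:(u>=a)&(u<b)&(v>=c)&(v<d)
show("flat",box(245,290,208,250)&(Z>.088)&(Z<.11),.097)
show("dome",box(245,295,160,205)&(Z>.075)&(Z<.12))
show("socket",box(365,435,185,245)&(Z>.052)&(Z<.07),.062)
m=box(235,300,155,262)&(Z>.045)&(Z<.062)
x=np.array([ray("top",a,.055)[:2] for a in np.column_stack([u[m],v[m]])]).astype(np.float32)
print("rack",cv2.minAreaRect(x))
m=box(365,435,185,250)&(hsv[...,0]>100)&(hsv[...,0]<125)&(hsv[...,1]>120)
x=np.array([ray("top",a,.01)[:2] for a in np.column_stack([u[m],v[m]])]).astype(np.float32); print("base",cv2.minAreaRect(x),np.median(Z[m]))
m=box(500,640,0,260)&(Z>.05); print("redbox",P[m].min(0),P[m].max(0))
m=box(450,540,0,105)&(Z>.05);print("bottle",P[m].min(0),P[m].max(0))
s=np.load("side0.npz");
a=cv2.resize(im[150:320,230:430],(800,680),interpolation=cv2.INTER_CUBIC)[:600,:480]
b=cv2.resize(s["im"][225:305,235:345],(320,233),interpolation=cv2.INTER_CUBIC)
o=np.zeros((600,800,3),np.uint8);o[:,:480]=a;o[:233,480:]=b;cv2.imwrite("pics/crop.png",o[:,:,::-1])
E
```

```text
flat 296 [0.5058 0.0603 0.0962] circ (265.0838928222656, 227.2718048095703) 9.771334648132324 [0.5054 0.0602 0.097 ] zmed 0.0962
dome 293 [0.584  0.0574 0.0917] circ (268.8641357421875, 180.1521759033203) 9.913213729858398 [0.584  0.0573 0.0927] zmed 0.0927
socket 1165 [ 0.5383 -0.1609  0.0612] circ (398.3802490234375, 213.48873901367188) 21.38645362854004 [ 0.5379 -0.1606  0.062 ] zmed 0.0615Traceback (most recent call last):
  File "<stdin>", line 13, in <module>
  File "h.py", line 4, in ray
    c=env.calibration(n);R,t=c["R"],c["t"];o=-R.T@t
ValueError: time passes only in moves, steps and waits
```

```bash
sed -i 's/^def ray/import functools\n@functools.cache\ndef cal(n): return env.calibration(n)\ndef ray/; s/c=env.calibration(n)/c=cal(n)/' h.py
python3 - <<'E'
from h import *
z=np.load("top0.npz");im=z["im"];P=cloud("top",z["d"]);Z=P[...,2];v,u=np.indices(Z.shape)
box=lambda a,b,c,d:(u>=a)&(u<b)&(v>=c)&(v<d)
for n,m in(("redbox",box(500,640,0,260)&(Z>.05)&(P[...,0]<2)),("bottle",box(450,540,0,105)&(Z>.05))):print(n,P[m].min(0).round(3),P[m].max(0).round(3))
s=np.load("side0.npz");
a=cv2.resize(im[150:320,230:430],(800,680),interpolation=cv2.INTER_CUBIC)[:600,:480]
b=cv2.resize(s["im"][225:305,235:345],(320,233),interpolation=cv2.INTER_CUBIC)
o=np.zeros((600,800,3),np.uint8);o[:,:480]=a;o[:233,480:]=b;cv2.imwrite("pics/crop.png",o[:,:,::-1])
from scipy.spatial.transform import Rotation as R
q=env.state()["eef_rot"];print(R.from_quat(np.roll(q,-1)).as_matrix().round(3),env.state()["clock"])
E
```

```text
redbox [ 0.425 -0.462  0.05 ] [ 0.827 -0.037  0.897]
bottle [ 0.425 -0.379  0.05 ] [ 0.825 -0.037  0.897]
[[ 0.932  0.363 -0.001]
 [ 0.363 -0.932  0.002]
 [-0.    -0.002 -1.   ]] 0.1
```

View pics/crop.png

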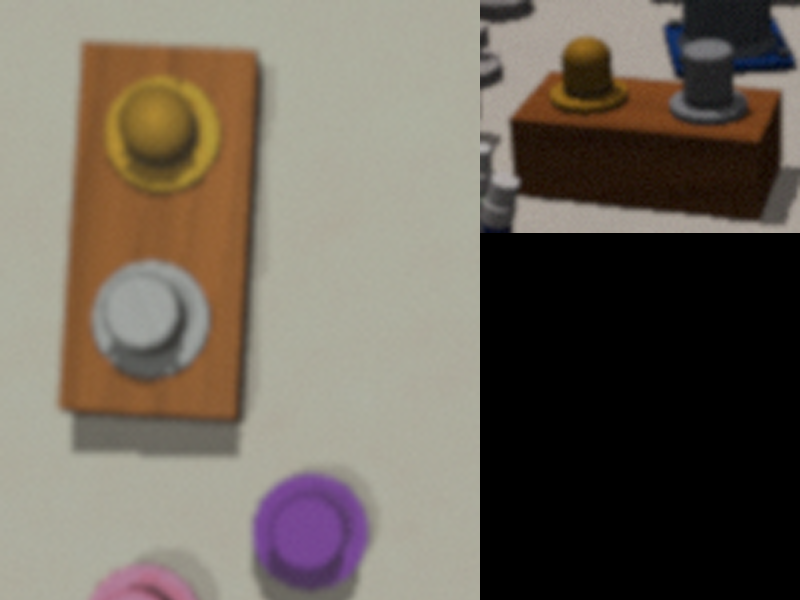

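The crop confirms it: the grey flat-topped anvil is in the rack at crop (143,312) with the brass dome behind it, and the purple and pink ones stand outside the rack. Next I check the red box's extent along the arm's path.

Run:
```python
from h import *
for n in("top","side"):
    z=np.load(n+"0.npz");im=z["im"];P=cloud(n,z["d"]);h=cv2.cvtColor(im,cv2.COLOR_RGB2HSV);v,u=np.indices(P.shape[:2])
    m=((h[...,0]<8)|(h[...,0]>172))&(h[...,1]>150)&(z["d"]>0)&((u>500) if n=="top" else (u>245)&(u<360)&(v<215)&(v>85))
    print(n,m.sum(),np.percentile(P[m],[1,5,50,95,99],axis=0).round(3))
```

```text
top 13523 [[ 0.493 -0.436  0.069]
 [ 0.504 -0.433  0.1  ]
 [ 0.603 -0.408  0.22 ]
 [ 0.705 -0.383  0.306]
 [ 0.735 -0.376  0.316]]
side 11420 [[ 0.494 -0.437  0.006]
 [ 0.506 -0.433  0.02 ]
 [ 0.627 -0.401  0.172]
 [ 0.748 -0.369  0.305]
 [ 0.758 -0.365  0.316]]
```

```bash
python3 -m crank '{"rot":[[0,0,0.0325],[0,0,0.0325],[0,0,0.0325],[0,0,0.0325],[0,0,0],[0,0,0],[0,0,0],[0,0,0],[0,0,0],[0,0,0],[0,0,0],[0,0,0]],"slide":[[0,0,0],[0,0,0],[0,0,0],[0,0,0],[0.29,-1,0],[0.29,-1,0],[0.29,-1,0],[0.29,-1,0],[0.29,-1,0],[0.29,-1,0],[0.29,-1,0],[0.29,-1,0]],"hand":[0,0,0,0,0,0,0,0,0,0,0,0]}' 60
```

```text
clock: 1.3
position: [0.3287, -0.4763, 0.2309]
eef_rot: [-0.0, 1.0, -0.018, -0.0]
ft_force: [0.5, -0.5, 0.5]
grip_width: 1.0
grip_force: 0.0
```

```bash
python3 -m crank '{"rot":[[0,0,0],[0,0,0],[0,0,0],[0,0,0],[0,0,0],[0,0,0],[0,0,0],[0,0,0],[0,0,0],[0,0,0],[0,0,0],[0,0,0]],"slide":[[0.29,-1,0],[0.29,-1,0],[0.29,-1,0],[0.29,-1,0],[0.29,-1,0],[0.29,-1,0],[0.29,-1,0],[0.29,-1,0],[0.29,-1,0],[0.29,-1,0],[0.29,-1,0],[0.29,-1,0]],"hand":[0,0,0,0,0,0,0,0,0,0,0,0]}'
python3 -m crank '{"rot":[[0,0,0],[0,0,0],[0,0,0],[0,0,0],[0,0,0],[0,0,0],[0,0,0],[0,0,0],[0,0,0],[0,0,0]],"slide":[[0.29,-1,0],[0.29,-1,0],[0.29,-1,0],[0.29,-1,0],[0.29,-1,0],[0.29,-1,0],[0.29,-1,0],[0.29,-1,0],[0,0,0],[0,0,0]],"hand":[0,0,0,0,0,0,0,0,0,0]}'
```

```text
clock: 2.5
position: [0.4265, -0.18, 0.2311]
eef_rot: [-0.0, 1.0, -0.018, -0.0]
ft_force: [0.6, -0.2, -0.0]
grip_width: 1.0
grip_force: 0.0
clock: 3.5
position: [0.4915, 0.0169, 0.231]
eef_rot: [0.0, 1.0, -0.018, -0.0]
ft_force: [0.0, -0.6, 0.5]
grip_width: 0.998
grip_force: 0.0
```

```bash
python3 -m crank '{"rot":[[0,0,0],[0,0,0],[0,0,0],[0,0,0],[0,0,0],[0,0,0],[0,0,0],[0,0,0]],"slide":[[0.25,-0.9,0],[0.25,-0.86,0],[0,0,0],[0,0,1],[0,0,1],[0,0,1],[0,0,0],[0,0,0]],"hand":[0,0,0,0,0,0,0,0]}'
python3 - <<'E'
from h import *
im,d=env.get_image("side");cv2.imwrite("pics/s1.png",cv2.resize(im[130:310,210:410],(800,720),interpolation=cv2.INTER_CUBIC)[120:,:,::-1])
E
```

```text
clock: 4.3
position: [0.5054, 0.0585, 0.1563]
eef_rot: [0.001, 1.0, -0.019, -0.001]
ft_force: [0.6, 0.4, -0.1]
grip_width: 1.0
grip_force: 0.0
```

View pics/s1.png

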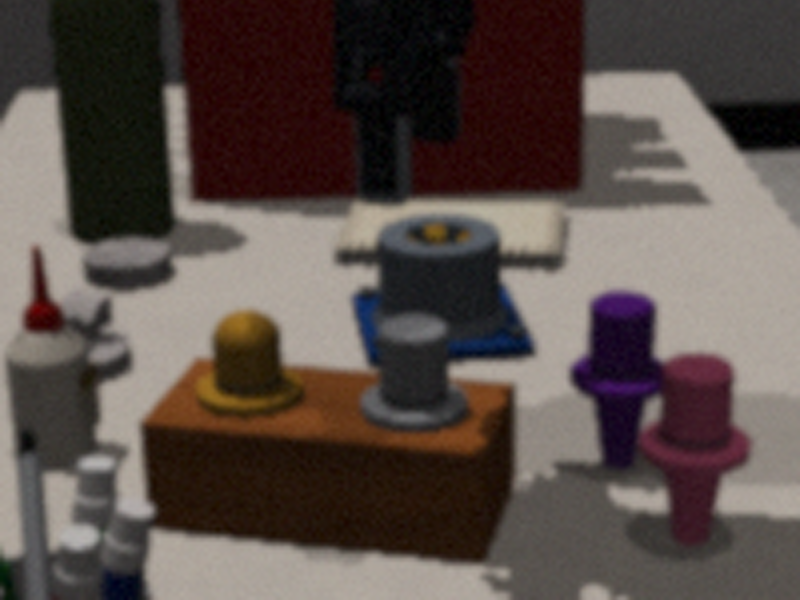

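The fingers, with tips near crop (385,195), are above the grey head at (412,320). The sideways shift of the near finger matches the slanted view, so I go down.

```bash
python3 -m crank '{"rot":[[0,0,0],[0,0,0],[0,0,0],[0,0,0],[0,0,0],[0,0,0],[0,0,0]],"slide":[[0,-0.06,0.7],[0,0,0.7],[0,0,0.7],[0,0,0.7],[0,0,0.7],[0,0,0],[0,0,0]],"hand":[0,0,0,0,0,0,0]}' && python3 -m crank '{"rot":[[0,0,0],[0,0,0],[0,0,0],[0,0,0],[0,0,0],[0,0,0],[0,0,0],[0,0,0]],"slide":[[0,0,0],[0,0,0],[0,0,0],[0,0,0],[0,0,0],[0,0,0],[0,0,0],[0,0,0]],"hand":[255,255,255,255,255,255,255,255]}' 80
```

```text
clock: 5.05
position: [0.5068, 0.0615, 0.0698]
eef_rot: [-0.0, 1.0, -0.018, 0.001]
ft_force: [0.6, -0.3, 0.0]
grip_width: 1.001
grip_force: 0.0
clock: 5.85
position: [0.5064, 0.0617, 0.0697]
eef_rot: [-0.0, 1.0, -0.018, 0.0]
ft_force: [-1.3, 0.1, 7.8]
grip_width: 0.351
grip_force: 78.5
```

```bash
python3 -m crank '{"rot":[[0,0,0],[0,0,0],[0,0,0],[0,0,0],[0,0,0],[0,0,0],[0,0,0],[0,0,0]],"slide":[[0,0,-0.4],[0,0,-0.7],[0,0,-0.9],[0,0,-1],[0,0,-1],[0,0,-1],[0,0,0],[0,0,0]],"hand":[255,255,255,255,255,255,255,255]}'
python3 - <<'E'
from h import *
im,d=env.get_image("side");cv2.imwrite("pics/s2.png",cv2.resize(im[130:310,210:410],(800,720),interpolation=cv2.INTER_CUBIC)[120:,:,::-1])
E
```

```text
clock: 6.65
position: [0.5058, 0.0616, 0.1942]
eef_rot: [-0.0, 1.0, -0.018, 0.0]
ft_force: [0.1, 0.4, -2.3]
grip_width: 0.35
grip_force: 79.1
```

View pics/s2.png

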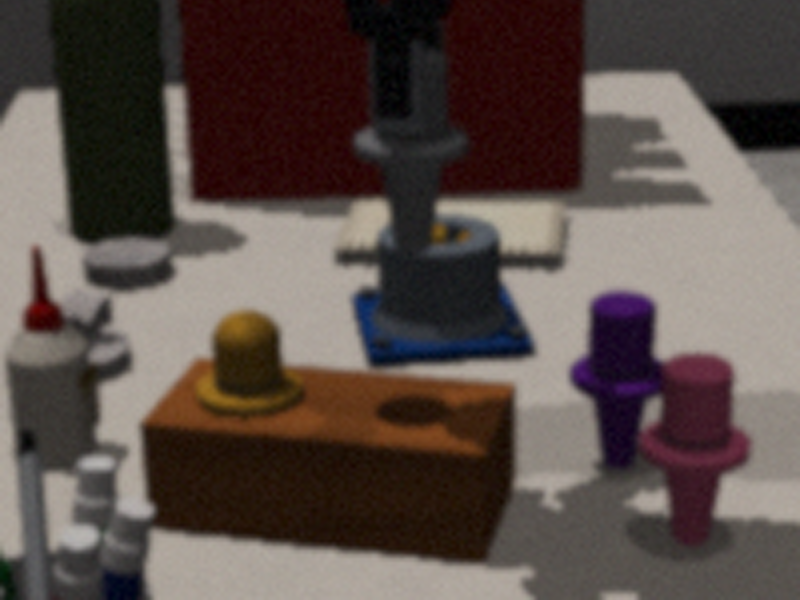

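The anvil hangs upright in the fingers (flange at crop (411,145)), its hole at (415,410) is empty and the brass one is still in place. Now over to the socket.

```bash
python3 -m crank '{"rot":[[0,0,0],[0,0,0],[0,0,0],[0,0,0],[0,0,0],[0,0,0],[0,0,0],[0,0,0],[0,0,0],[0,0,0],[0,0,0],[0,0,0]],"slide":[[0.09,0.49,0],[0.18,0.98,0],[0.18,0.98,0],[0.18,0.98,0],[0.18,0.98,0],[0.18,0.98,0],[0.18,0.98,0],[0.18,0.98,0],[0.18,0.98,0],[0.09,0.49,0.5],[0,0,0.5],[0,0,0]],"hand":[255,255,255,255,255,255,255,255,255,255,255,255]}'; python3 -m crank '{"rot":[[0,0,0],[0,0,0],[0,0,0]],"slide":[[0,0,0.5],[0,0,0],[0,0,0]],"hand":[255,255,255]}'
python3 - <<'E'
from h import *
im,d=env.get_image("side");np.savez("s3.npz",im=im,d=d);a=cv2.resize(im[150:260,270:380],(600,600),interpolation=cv2.INTER_CUBIC)
cv2.imwrite("pics/s3.png",a[:,:,::-1])
E
```

```text
clock: 7.9
position: [0.5358, -0.1589, 0.1656]
eef_rot: [-0.001, 1.0, -0.018, -0.003]
ft_force: [-0.3, -0.2, -1.3]
grip_width: 0.345
grip_force: 79.2
clock: 8.2
position: [0.5382, -0.1589, 0.1558]
eef_rot: [-0.0, 1.0, -0.017, -0.001]
ft_force: [0.5, -0.8, -1.2]
grip_width: 0.351
grip_force: 79.2
```

View pics/s3.png

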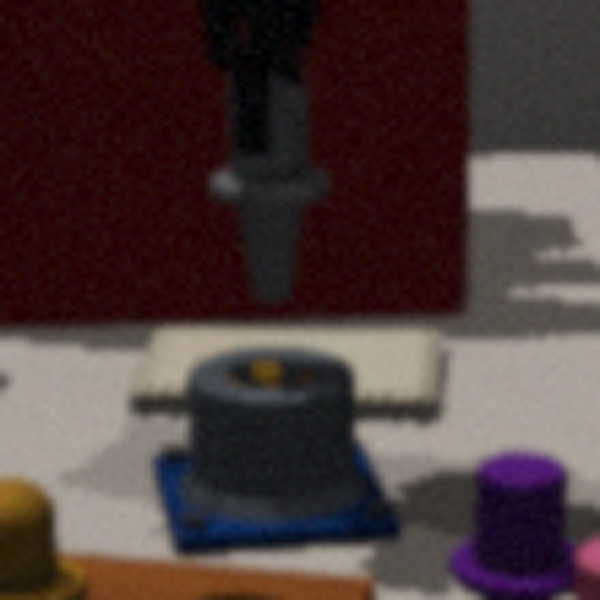

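The anvil's axis is at crop x≈270 and the socket's at ≈272, so they line up in x. I lower it with a small y correction.

```bash
python3 -m crank '{"rot":[[0,0,0],[0,0,0],[0,0,0],[0,0,0],[0,0,0],[0,0,0],[0,0,0],[0,0,0]],"slide":[[0,0.07,0.4],[0,0,0.6],[0,0,0.6],[0,0,0.5],[0,0,0.3],[0,0,0.2],[0,0,0],[0,0,0]],"hand":[255,255,255,255,255,255,255,255]}'
```

```text
clock: 9.05
position: [0.5388, -0.161, 0.0913]
eef_rot: [-0.0, 1.0, -0.018, 0.0]
ft_force: [1.7, 3.3, -3.1]
grip_width: 0.348
grip_force: 79.1
```

```bash
python3 -m crank '{"rot":[[0,0,0],[0,0,0],[0,0,0],[0,0,0],[0,0,0]],"slide":[[0,0,0],[0,0,0.1],[0,0,0.1],[0,0,0],[0,0,0]],"hand":[255,255,255,255,255]}' 110;  python3 -m crank '{"rot":[[0,0,0],[0,0,0],[0,0,0],[0,0,0]],"slide":[[0,0,0.1],[0,0,0.1],[0,0,0],[0,0,0]],"hand":[255,255,255,255]}'
```

```text
clock: 9.55
position: [0.539, -0.162, 0.0865]
eef_rot: [0.0, 1.0, -0.018, 0.001]
ft_force: [1.1, 3.7, 0.3]
grip_width: 0.341
grip_force: 109.1
clock: 9.95
position: [0.5382, -0.162, 0.081]
eef_rot: [0.0, 1.0, -0.018, -0.0]
ft_force: [1.8, 2.3, -1.8]
grip_width: 0.339
grip_force: 109.0
```

```bash
python3 -m crank '{"rot":[[0,0,0],[0,0,0],[0,0,0],[0,0,0],[0,0,0]],"slide":[[0,0,0.08],[0,0,0.08],[0,0,0],[0,0,0],[0,0,0]],"hand":[255,255,255,255,255]}'
python3 - <<'E'
from h import *
im,d=env.get_image("side");a=cv2.resize(im[150:260,270:380],(600,600),interpolation=cv2.INTER_CUBIC)
cv2.imwrite("pics/s4.png",a[:,:,::-1])
E
```

```text
clock: 10.45
position: [0.5384, -0.1618, 0.0776]
eef_rot: [-0.0, 1.0, -0.018, 0.0]
ft_force: [0.9, 3.0, 4.6]
grip_width: 0.344
grip_force: 109.7
```

View pics/s4.png

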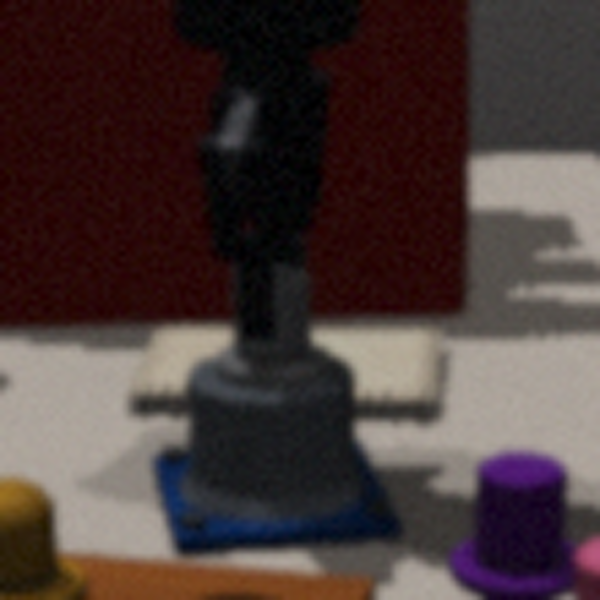

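The flange is almost down on the socket's face (crop (270,365)). I press on until the force shows it has stopped.

```bash
for i in 1; do python3 -m crank '{"rot":[[0,0,0],[0,0,0],[0,0,0]],"slide":[[0,0,0.08],[0,0,0],[0,0,0]],"hand":[255,255,255]}'; done; python3 -m crank '{"rot":[[0,0,0],[0,0,0],[0,0,0]],"slide":[[0,0,0.08],[0,0,0],[0,0,0]],"hand":[255,255,255]}'
```

```text
clock: 10.8
position: [0.5385, -0.1617, 0.0768]
eef_rot: [-0.0, 1.0, -0.018, 0.0]
ft_force: [-2.2, 4.2, 15.3]
grip_width: 0.339
grip_force: 111.0
clock: 11.1
position: [0.5385, -0.1617, 0.0767]
eef_rot: [-0.0, 1.0, -0.018, 0.0]
ft_force: [-4.5, 5.1, 30.9]
grip_width: 0.341
grip_force: 112.9
```

```bash
python3 -m crank '{"rot":[[0,0,0],[0,0,0],[0,0,0],[0,0,0],[0,0,0],[0,0,0],[0,0,0],[0,0,0]],"slide":[[0,0,-0.13],[0,0,0],[0,0,0],[0,0,0],[0,0,0],[0,0,0],[0,0,0],[0,0,0]],"hand":[255,255,0,0,0,0,0,0]}'
```

```text
clock: 11.9
position: [0.5382, -0.1621, 0.0764]
eef_rot: [0.0, 1.0, -0.018, -0.0]
ft_force: [-0.3, -0.4, 0.4]
grip_width: 0.999
grip_force: 0.0
```

```bash
python3 -m crank '{"rot":[[0,0,0],[0,0,0],[0,0,0],[0,0,0],[0,0,0],[0,0,0],[0,0,0],[0,0,0],[0,0,0],[0,0,0]],"slide":[[0,0,-0.4],[0,0,-0.7],[0,0,-1],[0,0,-1],[0,0,-1],[0,0,-1],[0,0,-1],[0,0,-1],[0,0,0],[0,0,0]],"hand":[0,0,0,0,0,0,0,0,0,0]}'
python3 - <<'E'
from h import *
im,d=env.get_image("side");a=cv2.resize(im[180:290,220:400],(800,489),interpolation=cv2.INTER_CUBIC)
cv2.imwrite("pics/s5.png",a[:,:,::-1])
i2,d2=env.get_image("top");P=cloud("top",d2);v,u=np.indices(d2.shape)
for lo,hi in((.06,.08),(.095,.115)):
    m=(u>365)&(u<435)&(v>180)&(v<250)&(P[...,2]>lo)&(P[...,2]<hi)
    if m.sum(): print(m.sum(),np.median(P[m],0).round(4))
E
```

```text
clock: 12.9
position: [0.5384, -0.1619, 0.2549]
eef_rot: [0.0, 1.0, -0.018, 0.001]
ft_force: [-0.5, -0.3, -0.7]
grip_width: 0.999
grip_force: 0.0
894 [ 0.5311 -0.1551  0.0631]
315 [ 0.5378 -0.162   0.1039]
```

View pics/s5.png

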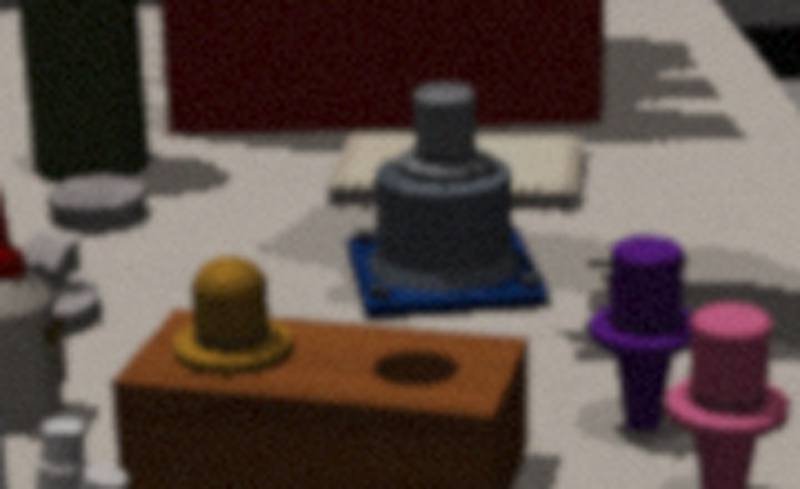

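The anvil stands upright with its flange on the socket's face (crop (445,165)). Its head top reads 0.1039 m, against 0.104 m expected when fully home. The brass anvil is still in the rack, and the gripper is open and clear.

```bash
python3 -c "
from rig import env
print(env.job_done())"
```

```text
the job is handed in; nothing more can be done
None
```

The flat steel anvil is pressed fully home in the bench socket with its flange on the face, the brass anvil is still in the rack, and the job is handed in at about 13 s with the gripper open and clear.

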